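Load the red-handled tray into the holding rack

ROBOT

A 6-joint arm with a two-finger parallel gripper is mounted at the origin on the work surface. World frame = base frame: x ahead of the robot, y to its left, z up, the work surface at z = 0. Lengths are in m, angles in degrees, forces in N, time in s.
With the tool pointing down it reaches from about 0.3 to 0.75 m from the base axis. Payload 8.5 kg.
Tool frame: the origin (TCP) lies on the centre line of the jaws, within the pads' length; the fingertips stand 22 mm ahead of it and the grasp point (between the pads) lies 3 mm ahead of it (env.tip_reach is the distance from the TCP to the fingertips, in m); y points along the fingers, z is the direction in which the jaws open and shut, and the axes are right-handed (so a half turn about y gives the same grasp; the last joint's range is limited). The gripper opens to 85 mm and grips with 20 to 120 N. Pads are 22 mm wide; open, the fingers measure 114 mm over their backs; the gripper's body (76 mm by 85 mm) begins 54 mm behind the grasp point. The pads swing forward as they close: fully open they stand 13 mm farther back than shut.
Start: joints at [-75.762, 21.807, 74.336, -0, 83.858, -12.336], TCP at [0.246, -0.492, 0.253] pointing down, gripper open.
Joint ranges: [-178.18, 178.18], [-50.72, 133.34], [12.68, 142.11], [-81.47, 261.47], [9.98, 163.14], [-165.26, 165.26]. Speed limits (degrees/s): [136.94, 136.94, 180, 180, 180, 180].

INTERFACE

Orientations are given as a 3x3 rotation matrix whose columns are the frame's x, y, z axes.
In Python, from rig import env, get_image gives the robot as it stands. The module is installed in compiled form; this text tells all that it offers.
- The arm moves only by the tool carry_out, never from a script. Its argument "targets" is a list that holds one entry, the list of rows, each a list of 7 numbers: the closure, from 0 (fully open) to 1 (shut), then the shift along the world's x, y, z in mm, then the turn, a rotation vector about the world's x, y, z in degrees. In form: [[[claw, dx, dy, dz, ax, ay, az], ...]]. A call has 1 to 20 rows; each row is the pose to reach, as a shift and turn from the pose commanded when the call began; what a row does not reach only later rows make up. A row lasts 1/12 s, in which the tool goes at most 41.7 mm and 7.16 degrees, less where a joint would pass 70% of its speed; a pose out of reach is approached as far as the arm can. A call with a gripper value outside its range is refused whole. The fingers move at their own pace and stop on an object; "squeeze" is the grip in N (left out, the last holds). Time passes only in rows, so rows that repeat a pose let the fingers close. It gives the time, the measured TCP pose, the force and the opening at its end, in the units of the state.
- env.observe(): the state, without advancing time (a new reading comes with each control period).
- get_image(name): name is "scene" or "side" or "wrist"; returns a dict with "img" (384x512x3 uint8, red, green, blue), "fx", "fy", "cx", "cy" (pixels), "k1" (the pictures are not rectified: a ray, as slopes to the right and down, at radius r is drawn at 1 + k1 r^2 times it, then the intrinsics apply), "rvec" (rotation vector, rad) and "tvec" (3), from world to camera coordinates, as OpenCV has them. Camera axes: x right, y down, z forward; pixel columns grow to the right and rows downward; lengths in m; the calibration is good to about 2 mm. A picture is of the moment at which its call begins. There is no depth.
- env.close_job(): hands the job in, once; it reports no verdict.
The state is a dict: "time_s": time; "q": joint angles; "qvel": joint speeds; "joint_efforts": joint torques, N m; "position": TCP position; "tool_rot": TCP orientation; "ft_force": force on the tool from outside, world axes, zero at the start; "wrist_torque": the same for the moment, N m; "grip_width": finger opening in m.
Only numpy, scipy, OpenCV 4.12 (cv2) and the standard library are available. Lean on these libraries where they do the work, as an engineer would, in place of code of your own. Each camera call takes 0.05 s, during which the arm holds its last target.

TASK

First take the sauce bottle that blocks the front of the holding rack and stand it upright, well on the round black mat. Then lift the tray with the red handle out of the blue tub and slide it, from the front, onto the yellow middle pair of rails of the rack until it is fully home, lying level on both rails. Leave the other things where they are, and let go of everything at the end.

Things in the scene. Friction and masses are not known exactly. Their poses are not given: they have to be found in the camera images.
- sauce_cap (a point): Centre of the yellow cap of the brown sauce bottle in front of the rack. Cap: upright cylinder 32 mm in diameter, 35 mm high, at the top. The bottle is 165 mm tall, body 56 mm in diameter up to 100 mm, tapering to 28 mm at 130 mm. This point is on the axis (own z), 147.5 mm above its underside. About 0.3 kg.
- sauce: The sauce bottle itself; origin at the centre of its underside.
- mat: Round black rubber mat, 110 mm in diameter, 3 mm thick, fixed flat on the table. Origin at the centre of its underside.
- red_handle (a point): Centre of the red handle bar of the metal tray to be loaded. Bar: 16 mm thick along the tray's x, 64 mm long along y, 24 mm high, on two 10 mm posts, with an 18 mm gap down to the lid. x is the tray's long side, the way it slides into the rack (either end first). The rim's underside lies 38 mm below this point, the pan's underside 62 mm below.
- red_tray: The tray with the red handle: shallow lidded metal pan, rigid, about 0.4 kg, balanced under its handle. Rim (flange) 176 mm along x, 114 mm along y, 4 mm thick; the pan below it 164 x 80 mm, so each long side overhangs 17 mm to ride on the rails. 74 mm high overall. Origin at the centre of its underside.
- black_handle (a point): Centre of the black handle bar of a second, otherwise identical tray in the tub: to be left alone.
- can: Closed can with a green label, 72 mm in diameter, 110 mm high, standing in the tub: to be left alone. Origin at the centre of its underside. The two trays and the can stand in a row along the tub's y, 123 mm apart, in any order.
- tub: Blue open tub, fixed: 240 mm along own x, 390 mm along own y, 100 mm high, walls and floor 5 mm thick. Origin at the centre of its underside, on the table.
- middle_rails (a point): Midway between the two yellow middle rails, half-way along, at the height of their upper faces. x is the slide-in direction (open front at -x, back at +x), y across, z up. Rails 180 mm long; ledges 16 mm wide, 94 mm apart; outer legs 126 mm apart, 10 mm high. Stop bar at x = +92 mm: a tray fully home has its handle at about x = +4, y = 0, z = +38 mm.
- rack: Metal rack, fixed, with three rail pairs of the same shape, 64 mm apart in height: lowest holds a sheet, middle yellow, top empty. Open upward between the rails. Four 12 mm posts at x +-84 mm, y +-72 mm, end 74 mm above the middle rails: its highest part. Origin at its foot centre, 114 mm below the middle rails; axes as theirs. Its height above the table varies with the start.
- sheet: Flat steel sheet pan, 176 x 114 mm rim, 24 mm high, lying on the lowest rails of the rack: to be left alone. Origin at the centre of its underside.
- shaker: Spice jar with a red label, 52 mm in diameter, 100 mm high, standing on the table between tub and rack: to be left alone. Origin at the centre of its underside.
- mustard: Yellow squeeze bottle with a red cap, 56 mm in diameter, 170 mm high, standing to the right of the rack: to be left alone. Origin at the centre of its underside.
- turner: Turner (spatula) 260 mm long lying on the table behind the tub: to be left alone. Origin at the middle of its underside.
Mind the look-alikes: they are no part of the job. Leave any green or orange look-alike of the red_tray alone.

How it is judged:
By the outcome, as a careful person would: the job done as asked, in the order asked, and still so for the second after the job is handed in, with the robot touching nothing.
It also fails if it takes over 66 s, if anything falls off the work surface, if the arm or the gripper's body presses on something with over 40 N, if the wrist force passes 120 N, or if a joint passes its speed limit or range.

## Working session

There is one attempt and no reset: what is moved stays moved. The work goes in short steps, Python scripts to look and compute and a tool call to move; the robot and the scene stay as the last step left them, time stands still between calls to the robot, and variables do not carry over. Pictures are saved under pics/ and viewed, and the job is handed in when it is done.

Besides the shell and the picture viewer there is one more tool, called after ">>>" by a JSON object that holds its "op" and its "data", one argument or row to a line. carry_out: Moves the arm, as the interface text tells. Its arguments: {"type":"object","properties":{"targets":{"type":"array"},"squeeze":{"type":"number"}},"required":["targets"]}

```bash
mkdir -p pics
cat > h.py <<'E'
import numpy as np, cv2
from rig import env, get_image
def snap(name,tag):
    d=get_image(name); cv2.imwrite(f'pics/{tag}.png',cv2.cvtColor(d['img'],cv2.COLOR_RGB2BGR))
    np.savez(f'pics/{tag}.npz',**d); return d
def load(tag): return dict(np.load(f'pics/{tag}.npz'))
def ray(d,u,v):
    x=(u-d['cx'])/d['fx'];y=(v-d['cy'])/d['fy']; rd=np.hypot(x,y); r=rd
    for _ in range(30): r=rd/(1+d['k1']*r*r)
    s=r/rd if rd>0 else 1
    R=cv2.Rodrigues(np.array(d['rvec'],float).reshape(3,1))[0]; t=np.array(d['tvec'],float).ravel()
    w=R.T@np.array([x*s,y*s,1.]); return -R.T@t, w/np.linalg.norm(w)
def atz(d,u,v,z):
    c,w=ray(d,u,v); return c+w*(z-c[2])/w[2]
def tri(*obs):
    A=np.zeros((3,3));b=np.zeros(3);L=[]
    for d,u,v in obs:
        c,w=ray(d,u,v);P=np.eye(3)-np.outer(w,w);A+=P;b+=P@c;L.append((c,w,P))
    p=np.linalg.solve(A,b); return p,[round(1000*np.linalg.norm(P@(p-c)),1) for c,w,P in L]
def proj(d,p):
    R=cv2.Rodrigues(np.array(d['rvec'],float).reshape(3,1))[0]; q=R@np.array(p)+np.array(d['tvec'],float).ravel()
    x,y=q[0]/q[2],q[1]/q[2]; f=1+d['k1']*(x*x+y*y)
    return np.array([d['fx']*x*f+d['cx'],d['fy']*y*f+d['cy']])
E
python3 - <<'E'
from h import *
np.set_printoptions(precision=4,suppress=True)
for n in('scene','side','wrist'):
    d=snap(n,n+'0'); print(n,d['fx'],d['k1'],ray(d,256,192))
print(env.observe(), env.tip_reach)
E
```

```text
scene 353.6542009208745 -0.11197460207867564 (array([ 1.0932, -0.5148,  1.3616]), array([-0.398 ,  0.3656, -0.8414]))
side 489.7592706592117 -0.17492605401128203 (array([-0.0312,  1.0316,  1.4068]), array([ 0.3068, -0.5873, -0.749 ]))
wrist 331.30054484291156 -0.07851105380359034 (array([ 0.3214, -0.4541,  0.3738]), array([-0.3013, -0.1484, -0.9419]))
{'time_s': 0.15, 'q': array([-75.7643,  21.8343,  74.3722,   0.0015,  83.8584, -12.338 ]), 'qvel': array([-0.0421, -0.1369, -0.1401, -0.0148,  0.0117, -0.0141]), 'joint_efforts': array([  0.0008, -44.8627, -23.1346,  -0.0003,   0.0038,  -0.    ]), 'position': array([ 0.246 , -0.4917,  0.2528]), 'tool_rot': array([[-0.8944, -0.0003,  0.4473],
       [-0.4473,  0.0011, -0.8944],
       [-0.0003, -1.    , -0.0011]]), 'ft_force': array([0.3659, 1.1578, 0.1717]), 'wrist_torque': array([-0.0494, -0.0141, -0.0334]), 'grip_width': 0.08488956935616015} 0.022
```

View pics/scene0.png

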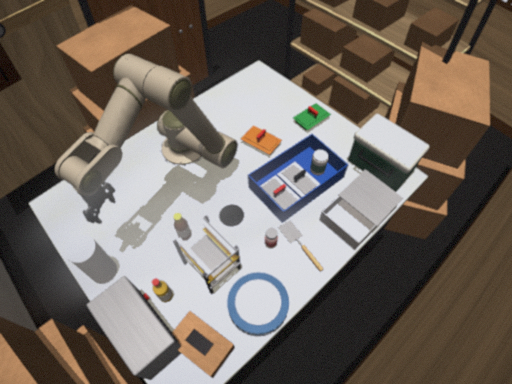

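View pics/side0.png

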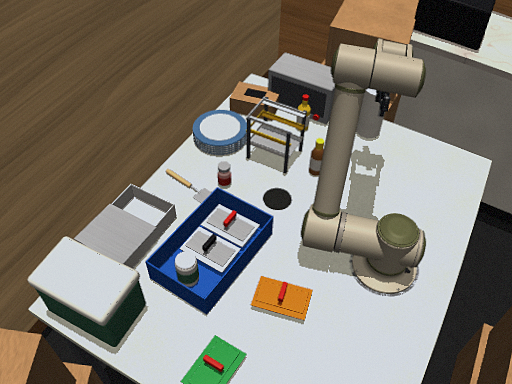

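View pics/wrist0.png

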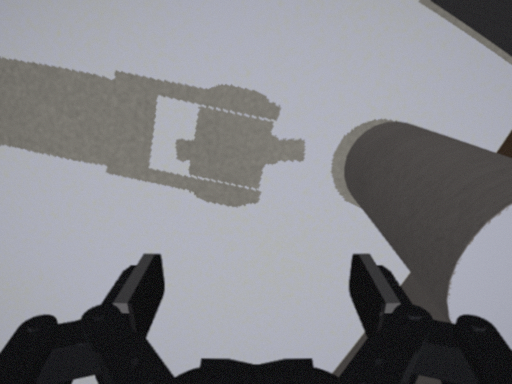

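The scene view shows the sauce cap at about (178,215), the mat at (231,215), the red handle at (279,190) and the rack near (212,255). The side view has them at (320,143), (277,198), (231,217) and (276,135). Next I'll enlarge these areas to measure.

Run:
```python
from h import *
a=cv2.imread('pics/scene0.png'); b=cv2.imread('pics/side0.png')
cv2.imwrite('pics/s_rack.png',cv2.resize(a[195:300,150:290],None,fx=5.5,fy=5.5,interpolation=cv2.INTER_CUBIC))
cv2.imwrite('pics/d_rack.png',cv2.resize(b[85:215,230:345],None,fx=4.6,fy=4.6,interpolation=cv2.INTER_CUBIC))
cv2.imwrite('pics/s_tub.png',cv2.resize(a[130:225,240:355],None,fx=6,fy=6,interpolation=cv2.INTER_CUBIC))
cv2.imwrite('pics/d_tub.png',cv2.resize(b[180:315,140:280],None,fx=4.4,fy=4.4,interpolation=cv2.INTER_CUBIC))
def cen(d,lo,hi,box):
    h=cv2.cvtColor(d['img'],cv2.COLOR_RGB2HSV); m=cv2.inRange(h,lo,hi); x0,y0,x1,y1=box
    v,u=np.nonzero(m[y0:y1,x0:x1]); return u.mean()+x0,v.mean()+y0,len(u)
s=load('scene0');d=load('side0')
red=((172,140,80),(180,255,255))
for nm,lo,hi,b1,b2 in [('red',(0,150,80),(8,255,255),(265,175,300,205),(215,200,250,235)),('red2',(172,150,80),(180,255,255),(265,175,300,205),(215,200,250,235)),('cap',(20,140,120),(32,255,255),(165,205,192,226),(308,135,330,152)),('mat',(0,0,0),(180,255,60),(215,200,248,228),(258,183,296,213))]:
    try:
        A=cen(s,lo,hi,b1);B=cen(d,lo,hi,b2); print(nm,np.round(A,1),np.round(B,1),tri((s,*A[:2]),(d,*B[:2])))
    except Exception as e: print(nm,e)
```

```text
red [279.9 188.1  23. ] [229.4 217.4  71. ] (array([0.53926098, 0.13504395, 0.07195558]), [np.float64(0.7), np.float64(0.7)])
red2 [278.  190.4   7. ] [234.  212.8   4. ] (array([0.53889316, 0.11522851, 0.07577616]), [np.float64(6.6), np.float64(6.6)])
cap [nan nan  0.] [319.8 140.9  34. ] (array([nan, nan, nan]), [np.float64(nan), np.float64(nan)])
mat [nan nan  0.] [276.7 198.9 467. ] (array([nan, nan, nan]), [np.float64(nan), np.float64(nan)])<stdin>:9: RuntimeWarning: Mean of empty slice.
  ret = ret.dtype.type(ret / rcount)
```

View pics/s_rack.png

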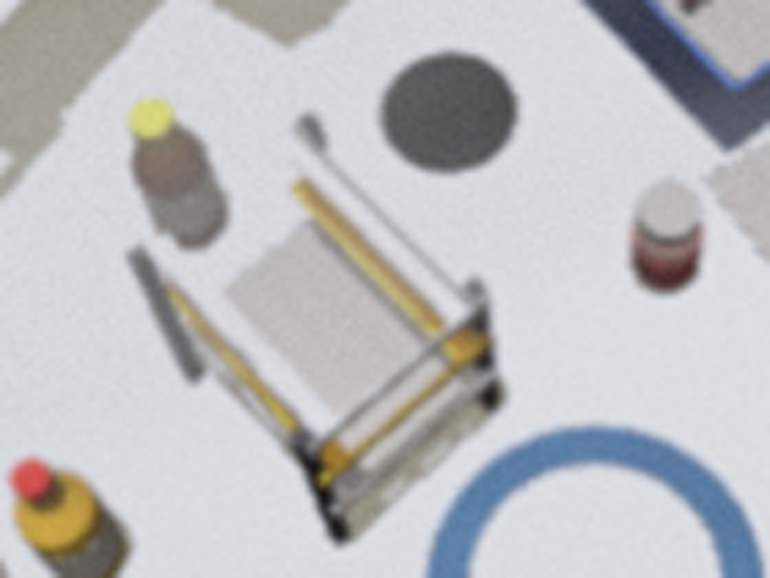

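View pics/d_rack.png

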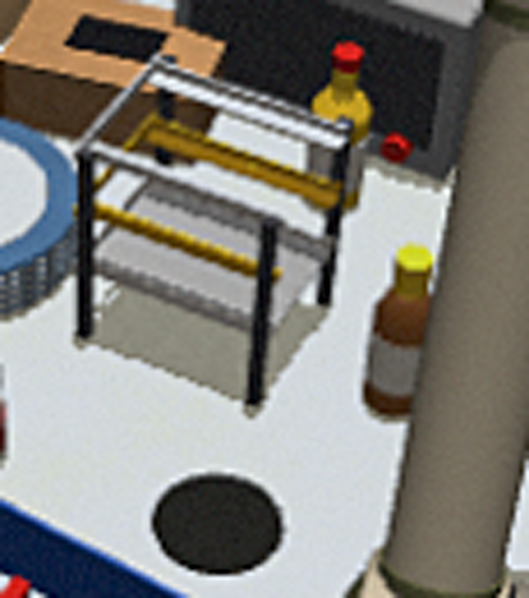

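View pics/s_tub.png

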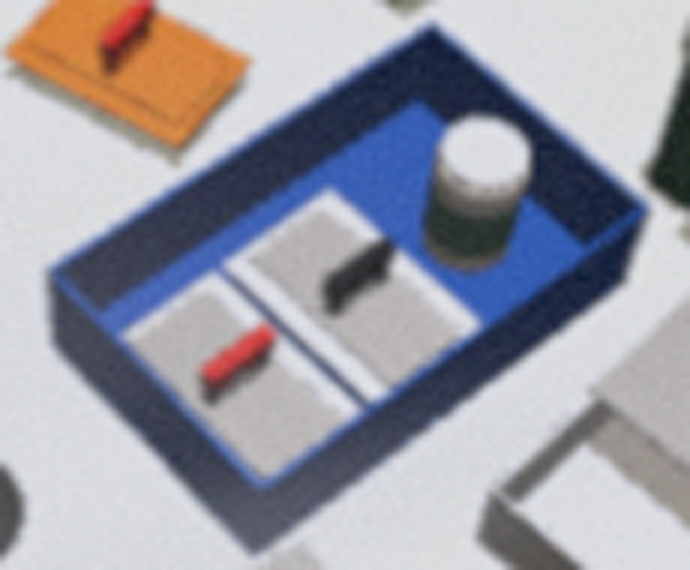

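View pics/d_tub.png

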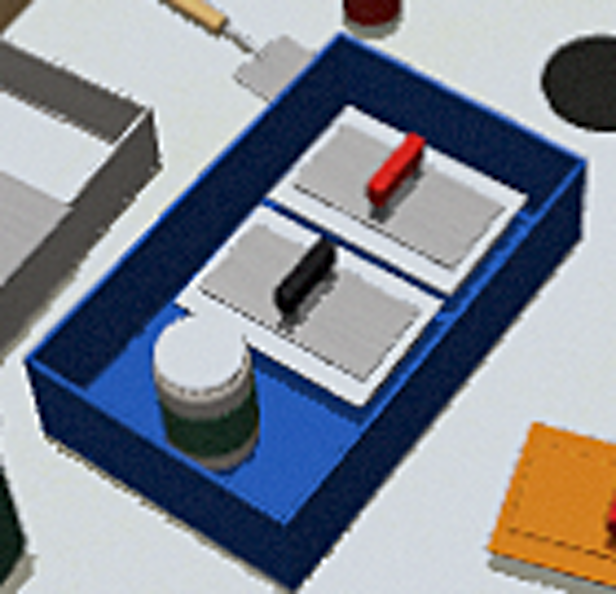

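```bash
cat > m1.py <<'E'
from h import *
from scipy.optimize import least_squares
np.set_printoptions(precision=4,suppress=True)
s=load('scene0');d=load('side0')
SR=lambda u,v:(s,150+u/5.5-.4,195+v/5.5-.4); DR=lambda u,v:(d,230+u/4.6-.4,85+v/4.6-.4)
ST=lambda u,v:(s,240+u/6-.4,130+v/6-.4); DT=lambda u,v:(d,140+u/4.4-.4,180+v/4.4-.4)
def fit(pts,x0):
    def f(p):
        c,sn=np.cos(p[3]),np.sin(p[3]);R=np.array([[c,-sn,0],[sn,c,0],[0,0,1]]);r=[]
        for m,(D,u,v) in pts: r+=list(proj(D,R@np.array(m)+p[:3])-[u,v])
        return np.array(r)
    o=least_squares(f,x0,loss='soft_l1'); return o.x[:3],np.degrees(o.x[3]),f(o.x).reshape(-1,2)
X,Y,T=.084,.072,.188
if __name__=='__main__':
    rk=[((-X,Y,T),SR(308,122)),((-X,-Y,T),SR(137,252)),((X,Y,T),SR(475,292)),((X,-Y,T),SR(303,437)),
    ((-X,-Y,T),DR(345,125)),((-X,Y,T),DR(270,220)),((X,Y,T),DR(85,150)),((X,-Y,T),DR(160,62)),
    ((X,Y,0),DR(83,340)),((-X,Y,0),DR(252,405)),((-X,-Y,0),DR(325,303)),((X,-Y,0),SR(340,540)),((X,Y,0),SR(492,405)),((-X,-Y,0),SR(197,378))]
    print('rack',fit(rk,[.5,-.1,0,0]))
    print('cap',tri(SR(153,118),DR(414,259)))
    print('capTop',tri(SR(153,113),DR(414,251)))
    print('mat',tri(SR(450,112),DR(218,524)), atz(*SR(450,112),.003),atz(*DR(218,524),.003))
    print('red',tri(ST(239,358),DT(397,169)))
    print('redends',tri(ST(270,333),DT(418,143)),tri(ST(208,378),DT(378,192)))
    print('mustardcap',tri(SR(32,478),DR(348,55)),'shaker',tri(SR(667,210),(d,224,167)))
    print('black',tri(ST(360,274),DT(306,272)))
    tb=[((-.12,-.195,.1),ST(50,272)),((.12,-.195,.1),ST(258,487)),((.12,.195,.1),ST(648,208)),((-.12,.195,.1),ST(432,25)),
    ((-.12,-.195,.1),DT(584,160)),((.12,-.195,.1),DT(341,35)),((.12,.195,.1),DT(28,358)),((.12,-.195,0),ST(256,550))]
    print('tub',fit(tb,[.5,.2,0,0]))
E
python3 m1.py
```

```text
rack (array([ 0.5847, -0.2959,  0.0139]), np.float64(0.4993359876395392), array([[ 0.4775,  0.9434],
       [ 0.7995,  1.531 ],
       [ 0.1369,  0.1128],
       [ 0.1219,  0.4697],
       [-0.4981,  0.2898],
       [-0.3718,  1.0493],
       [ 0.0651,  1.5668],
       [ 1.3574,  0.4932],
       [ 0.0514, -4.2031],
       [ 0.273 , -3.6872],
       [-0.3104, -3.1145],
       [-0.2405, -1.8451],
       [-0.4013, -1.4557],
       [-0.7922, -1.9376]]))
cap (array([ 0.3963, -0.2915,  0.1603]), [np.float64(0.0), np.float64(0.0)])
capTop (array([ 0.3975, -0.2909,  0.1689]), [np.float64(0.5), np.float64(0.5)])
mat (array([ 0.4612, -0.0836, -0.0018]), [np.float64(0.6), np.float64(0.6)]) [ 0.4639 -0.0848  0.003 ] [ 0.459  -0.0803  0.003 ]
red (array([0.5393, 0.1323, 0.0656]), [np.float64(0.9), np.float64(0.9)])
redends (array([0.5386, 0.1362, 0.1001]), [np.float64(19.4), np.float64(19.4)]) (array([0.5386, 0.1285, 0.036 ]), [np.float64(17.7), np.float64(17.7)])
mustardcap (array([ 0.557 , -0.5074,  0.1639]), [np.float64(0.1), np.float64(0.1)]) shaker (array([ 0.6732, -0.0509,  0.0895]), [np.float64(0.1), np.float64(0.1)])
black (array([0.5482, 0.2525, 0.0645]), [np.float64(0.7), np.float64(0.7)])
tub (array([ 0.5353,  0.2554, -0.0053]), np.float64(-4.413378460257555), array([[-0.6789, -0.4253],
       [ 0.4954,  0.7259],
       [ 0.4325, -0.0934],
       [-0.1428, -0.7531],
       [ 1.0626,  0.3519],
       [-0.1003, -0.6345],
       [-0.9954,  0.6271],
       [-0.5302,  1.5573]]))
```

>>> {"op": "carry_out", "data": {
  "targets": [
    [[0,20,27,4,0,0,0],[0,50,67,7,0,0,0],[0,80,107,7,0,0,0],[0,110,147,7,0,0,0],[0,135,180,7,0,0,0],[0,148,197,7,0,0,0],[0,151,201,7,0,0,0],[0,151,201,7,0,0,0],[0,151,201,7,0,0,0]]
  ],
  "squeeze": 50
}}

```text
time_s: 0.9
position: [0.397, -0.2909, 0.2602]
tool_rot: [[-0.894, -0.0, 0.448], [-0.448, -0.0, -0.894], [0.0, -1.0, -0.0]]
ft_force: [0.3, -1.0, -0.1]
grip_width: 0.0858
```

```bash
cat > m2.py <<'E'
from m1 import *
rk=[((-X,Y,T),SR(308,122)),((-X,-Y,T),SR(137,252)),((X,Y,T),SR(475,292)),((X,-Y,T),SR(303,437)),
    ((-X,-Y,T),DR(345,125)),((-X,Y,T),DR(270,220)),((X,Y,T),DR(85,150)),((X,-Y,T),DR(160,62))]
print('rack',fit(rk,[.5,-.1,0,0]))
w=snap('wrist','wrist1'); snap('scene','scene1'); snap('side','side1')
E
python3 m2.py
```

```text
rack (array([ 0.5841, -0.2957,  0.0188]), np.float64(0.33436215583527723), array([[ 0.337 ,  0.1714],
       [ 0.4887,  0.7294],
       [-0.0203, -0.5166],
       [-0.2266, -0.176 ],
       [-0.2428, -0.5772],
       [-0.2396,  0.1464],
       [ 0.1711,  0.5881],
       [ 1.5832, -0.4427]]))
```

View pics/wrist1.png

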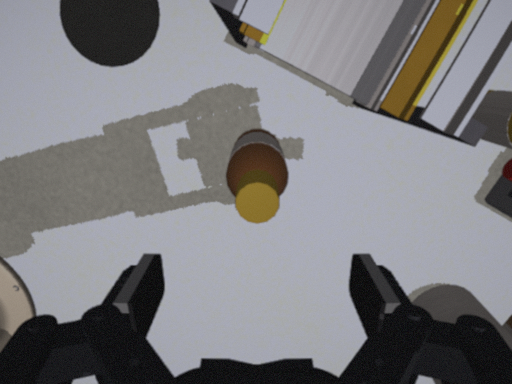

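View pics/scene1.png

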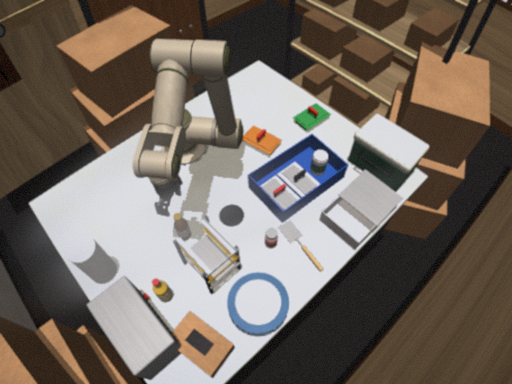

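View pics/side1.png

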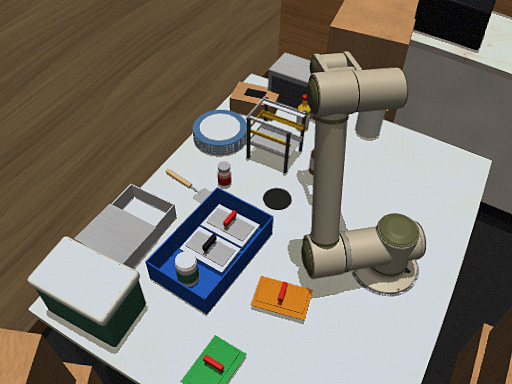

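The wrist view shows the cap top at (257,202) and the mat at (110,18). Next I'll triangulate both.

Run:
```python
from m1 import *
w=load('wrist1')
print(atz(w,257,202,.165), tri((w,257,202),SR(153,113)),tri((w,257,202),DR(414,251)),tri((w,257,202),SR(153,113),DR(414,251)))
print('mat',atz(w,110,16,.003))
print(proj(w,[.397,-.291,.238]))
```

```text
[ 0.3969 -0.2915  0.165 ] (array([ 0.3983, -0.2908,  0.1694]), [np.float64(0.1), np.float64(0.1)]) (array([ 0.3977, -0.2912,  0.1685]), [np.float64(0.5), np.float64(0.5)]) (array([ 0.3977, -0.291 ,  0.1687]), [np.float64(0.4), np.float64(0.3), np.float64(0.6)])
mat [ 0.4589 -0.0865  0.003 ]
[256.466  255.3265]
```

>>> {"op": "carry_out", "data": {
  "targets": [
    [[0.2,0,0,-20,0,0,0],[0.2,0,0,-50,0,0,0],[0.2,0,0,-80,0,0,0],[0.2,0,0,-100,0,0,0],[0.2,0,0,-107,0,0,0],[0.2,0,0,-107,0,0,0],[1,0,0,-107,0,0,0],[1,0,0,-107,0,0,0],[1,0,0,-107,0,0,0],[1,0,0,-107,0,0,0],[1,0,0,-107,0,0,0],[1,0,0,-107,0,0,0],[1,0,0,-107,0,0,0],[1,0,0,-107,0,0,0]]
  ],
  "squeeze": 50
}}

```text
time_s: 2.22
position: [0.3974, -0.2913, 0.1548]
tool_rot: [[-0.894, 0.002, 0.447], [-0.447, -0.002, -0.894], [-0.0, -1.0, 0.003]]
ft_force: [-1.8, 0.3, 6.1]
grip_width: 0.0307
```

>>> {"op": "carry_out", "data": {
  "targets": [
    [[1,0,0,10,0,0,0],[1,0,0,25,0,0,0],[1,0,0,42,0,0,0],[1,3,10,50,0,0,0],[1,10,32,50,0,0,0],[1,17,56,50,0,0,0],[1,25,82,50,0,0,0],[1,33,108,50,0,0,0],[1,41,134,50,0,0,0],[1,49,160,50,0,0,0],[1,56,183,50,0,0,0],[1,61,199,50,0,0,0],[1,64,207,50,0,0,0],[1,64,207,50,0,0,0],[1,64,207,50,0,0,0]]
  ]
}}

```text
time_s: 3.47
position: [0.4609, -0.0839, 0.2033]
tool_rot: [[-0.894, -0.0, 0.448], [-0.448, -0.0, -0.894], [0.0, -1.0, 0.0]]
ft_force: [0.4, 0.0, -3.1]
grip_width: 0.0308
```

Run:
```python
from h import *
for n in('scene','side','wrist'): snap(n,n+'2')
a=cv2.imread('pics/scene2.png'); b=cv2.imread('pics/side2.png')
A=cv2.resize(a[170:280,170:290],None,fx=4,fy=4,interpolation=cv2.INTER_CUBIC)
B=cv2.resize(b[110:220,240:330],None,fx=4,fy=4,interpolation=cv2.INTER_CUBIC)
cv2.imwrite('pics/c2.png',np.hstack([A[:440],B[:440,:300]]))
print(env.observe()['position'],env.observe()['ft_force'])
```

```text
[ 0.46084171 -0.08472824  0.203268  ] [ 0.38558111 -0.25387497 -3.63224163]
```

View pics/c2.png

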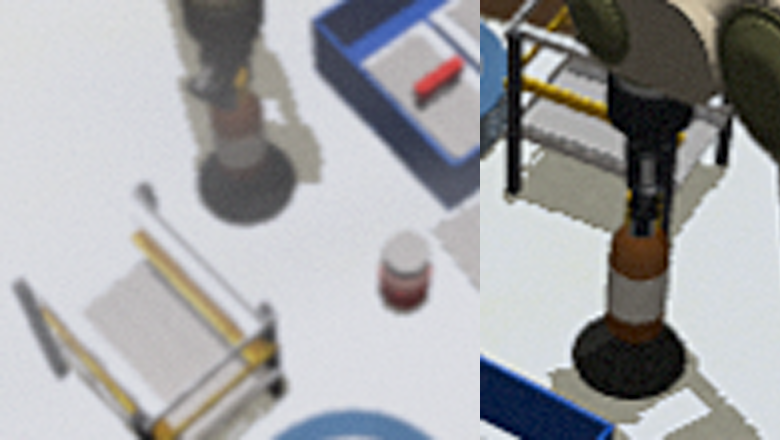

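View pics/wrist2.png

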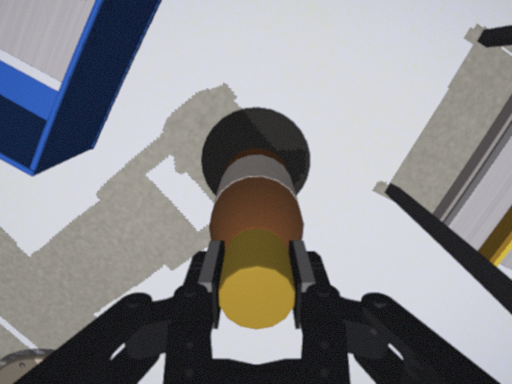

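>>> {"op": "carry_out", "data": {
  "targets": [
    [[1,0,0,-10,0,0,0],[1,0,0,-25,0,0,0],[1,0,0,-36,0,0,0],[1,0,0,-41,0,0,0],[1,0,0,-44,0,0,0],[1,0,0,-45,0,0,0],[1,0,0,-45,0,0,0],[1,0,0,-45,0,0,0]]
  ]
}}

```text
time_s: 4.28
position: [0.4613, -0.0841, 0.1588]
tool_rot: [[-0.894, 0.001, 0.447], [-0.447, -0.0, -0.894], [-0.001, -1.0, 0.001]]
ft_force: [0.0, 0.1, -3.7]
grip_width: 0.0308
```

Still hanging with no contact, so I'll lower it in 1 mm steps.

>>> {"op": "carry_out", "data": {
  "targets": [
    [[1,0,0,-1,0,0,0],[1,0,0,-1,0,0,0],[1,0,0,-2,0,0,0],[1,0,0,-2,0,0,0]]
  ]
}}

```text
time_s: 4.62
position: [0.4616, -0.084, 0.1578]
tool_rot: [[-0.894, 0.002, 0.447], [-0.447, -0.001, -0.894], [-0.002, -1.0, 0.002]]
ft_force: [-2.7, 1.3, 10.7]
grip_width: 0.0307
```

>>> {"op": "carry_out", "data": {
  "targets": [
    [[0.55,0,0,-1,0,0,0],[0.4,0,0,-1,0,0,0],[0.2,0,0,-1,0,0,0],[0.1,0,0,-1,0,0,0],[0,0,0,-1,0,0,0],[0,0,0,-1,0,0,0],[0,0,0,10,0,0,0],[0,0,0,30,0,0,0],[0,0,0,60,0,0,0],[0,0,0,85,0,0,0],[0,0,0,100,0,0,0],[0,0,0,100,0,0,0]]
  ]
}}

```text
time_s: 5.62
position: [0.462, -0.0843, 0.2593]
tool_rot: [[-0.894, 0.006, 0.447], [-0.447, -0.003, -0.894], [-0.004, -1.0, 0.005]]
ft_force: [0.8, -0.5, 0.8]
grip_width: 0.0853
```

Run:
```python
from h import *
for n in('scene','side','wrist'): snap(n,n+'3')
a=cv2.imread('pics/scene3.png'); b=cv2.imread('pics/side3.png')
A=cv2.resize(a[170:280,170:290],None,fx=4,fy=4,interpolation=cv2.INTER_CUBIC)
B=cv2.resize(b[110:220,240:330],None,fx=4,fy=4,interpolation=cv2.INTER_CUBIC)
cv2.imwrite('pics/c3.png',np.hstack([A[:440],B[:440,:300]]))
```

```text
(no output)
```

View pics/c3.png

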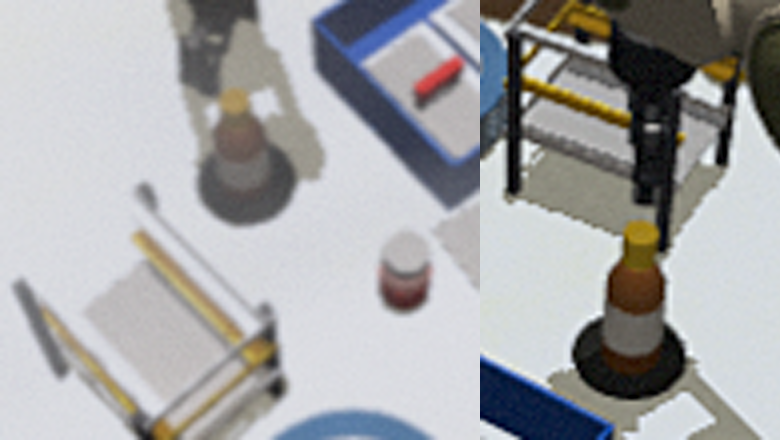

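View pics/wrist3.png

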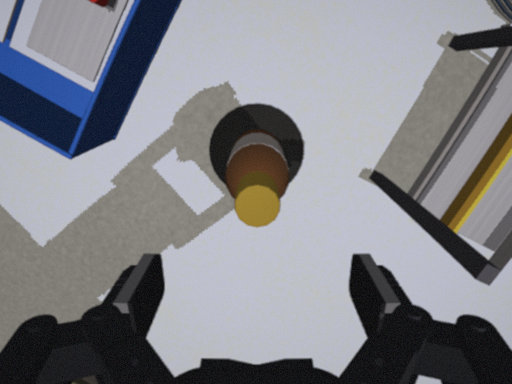

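Bottle standing upright, central on the mat (wrist view: cap at (257,205), mat centre at (257,148)). On to the tray.

>>> {"op": "carry_out", "data": {
  "targets": [
    [[0,4,10,0,0,0,4],[0,12,32,0,0,0,10],[0,22,58,0,0,0,16],[0,31,85,0,0,0,22],[0,41,112,0,0,0,28],[0,50,139,0,0,0,34],[0,59,164,0,0,0,40],[0,67,188,0,0,0,46],[0,73,205,0,0,0,52],[0,76,214,0,0,0,57],[0,77,217,0,0,0,59],[0,77,217,0,0,0,59],[0,77,217,0,0,0,59]]
  ]
}}

```text
time_s: 6.85
position: [0.5377, 0.1331, 0.255]
tool_rot: [[-0.078, -0.002, 0.997], [-0.997, -0.0, -0.078], [0.0, -1.0, -0.002]]
ft_force: [0.5, -0.1, 0.2]
grip_width: 0.0852
```

Run:
```python
from h import *
w=snap('wrist','wrist4')
h=cv2.cvtColor(w['img'],cv2.COLOR_RGB2HSV); m=cv2.inRange(h,(0,150,80),(8,255,255))|cv2.inRange(h,(172,150,80),(180,255,255))
n,l,st,c=cv2.connectedComponentsWithStats(m)
i=1+st[1:,4].argmax(); print(st[i],c[i]); r=cv2.minAreaRect(np.argwhere(l==i)[:,::-1].astype(np.float32)); print(r)
for p in cv2.boxPoints(r): print(p,atz(w,*p,.079))
print(atz(w,*c[i],.067),env.observe()['tool_rot'].round(3),env.observe()['position'])
```

```text
[250 134  17  67 997] [258.19057172 167.00100301]
((258.1380310058594, 167.02157592773438), (66.22930145263672, 15.220242500305176), 88.56790161132812)
[249.70268 134.10747] [0.53400995 0.16701679 0.079     ]
[264.91818 133.72707] [0.54767666 0.16629564 0.079     ]
[266.57336 199.93568] [0.54479622 0.10262561 0.079     ]
[251.35788 200.31609] [0.5302013  0.10336449 0.079     ]
[0.53905475 0.13258677 0.067     ] [[-0.079 -0.002  0.997]
 [-0.997 -0.    -0.079]
 [ 0.    -1.    -0.002]] [0.53776498 0.13286311 0.2553934 ]
```

View pics/wrist4.png

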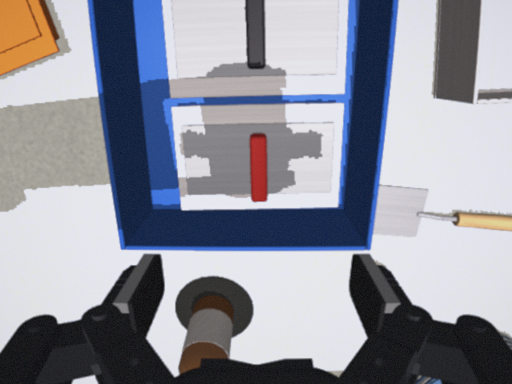

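>>> {"op": "carry_out", "data": {
  "targets": [
    [[0.3,1,1,-25,0,0,1.3],[0.3,1,1,-60,0,0,1.3],[0.3,1,1,-95,0,0,1.3],[0.3,1,1,-130,0,0,1.3],[0.3,1,1,-158,0,0,1.3],[0.3,1,1,-176,0,0,1.3],[0.3,1,1,-183,0,0,1.3],[0.3,1,1,-183,0,0,1.3],[1,1,1,-183,0,0,1.3],[1,1,1,-183,0,0,1.3],[1,1,1,-183,0,0,1.3],[1,1,1,-183,0,0,1.3],[1,1,1,-183,0,0,1.3],[1,1,1,-183,0,0,1.3],[1,1,1,-183,0,0,1.3],[1,1,1,-183,0,0,1.3]]
  ],
  "squeeze": 70
}}

```text
time_s: 8.23
position: [0.5395, 0.1342, 0.0747]
tool_rot: [[-0.055, 0.002, 0.999], [-0.999, 0.0, -0.055], [-0.0, -1.0, 0.002]]
ft_force: [-1.0, -0.1, 6.2]
grip_width: 0.0147
```

>>> {"op": "carry_out", "data": {
  "targets": [
    [[1,0,0,6,0,0,0],[1,0,0,15,0,0,0],[1,0,0,28,0,0,0],[1,0,0,45,0,0,0],[1,0,0,65,0,0,0],[1,0,0,87,0,0,0],[1,0,0,109,0,0,0],[1,0,0,130,0,0,0],[1,0,0,146,0,0,0],[1,0,0,156,0,0,0],[1,0,0,160,0,0,0],[1,0,0,160,0,0,0],[1,0,0,160,0,0,0]]
  ]
}}

```text
time_s: 9.32
position: [0.5387, 0.1341, 0.2329]
tool_rot: [[-0.055, -0.001, 0.999], [-0.999, -0.0, -0.055], [0.0, -1.0, -0.001]]
ft_force: [-0.1, 0.3, -4.3]
grip_width: 0.0148
```

Run:
```python
from h import *
for n in('scene','side','wrist'): snap(n,n+'5')
a=cv2.imread('pics/scene5.png'); b=cv2.imread('pics/side5.png')
A=cv2.resize(a[100:240,190:350],None,fx=2.4,fy=2.4,interpolation=cv2.INTER_CUBIC)
B=cv2.resize(b[130:270,150:310],None,fx=2.4,fy=2.4,interpolation=cv2.INTER_CUBIC)
cv2.imwrite('pics/c5.png',np.hstack([A,B]));o=env.observe();print(o['position'],o['ft_force'],o['wrist_torque'],o['q'])
```

```text
[0.53870998 0.13409993 0.23244829] [ 0.18855164  0.21245395 -4.1446219 ] [ 0.01588625 -0.00281948  0.00368882] [ 1.75986807e+00  2.32654784e+01  7.55557540e+01 -1.83631694e-03
  8.12837256e+01  4.88760235e+00]
```

View pics/c5.png

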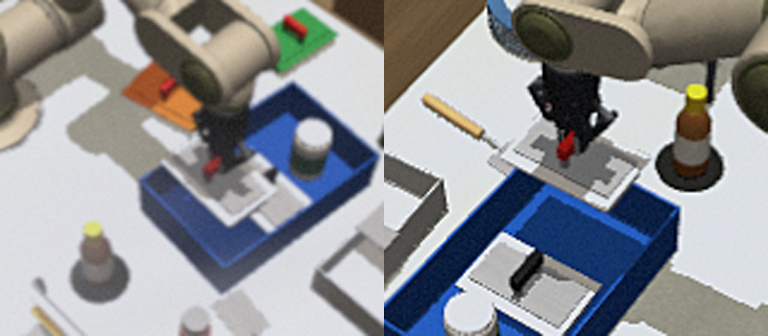

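View pics/wrist5.png

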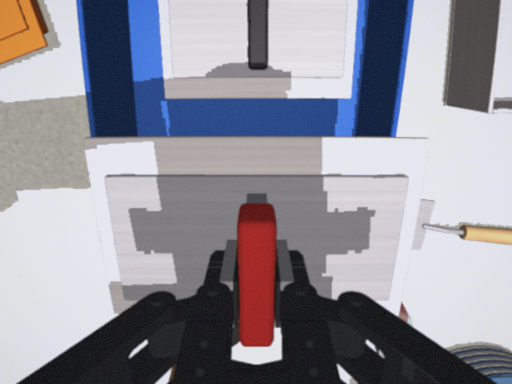

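>>> {"op": "carry_out", "data": {
  "targets": [
    [[1,0,0,10,0,0,0],[1,-5,0,25,0,0,0.5],[1,-16,-6,38,0,0,1],[1,-32,-18,42,0,0,1.5],[1,-50,-36,42,0,0,2],[1,-68,-58,42,0,0,2.5],[1,-86,-82,42,0,0,3],[1,-104,-108,42,0,0,3.5],[1,-121,-136,42,0,0,3.5],[1,-136,-165,42,0,0,3.5],[1,-147,-196,42,0,0,3.5],[1,-154,-228,42,0,0,3.5],[1,-158,-260,42,0,0,3.5],[1,-159,-292,42,0,0,3.5],[1,-159,-324,42,0,0,3.5],[1,-159,-355,42,0,0,3.5],[1,-159,-385,42,0,0,3.5],[1,-159,-409,42,0,0,3.5],[1,-159,-424,42,0,0,3.5],[1,-159,-430,42,0,0,3.5]]
  ]
}}

```text
time_s: 11.13
position: [0.3798, -0.2975, 0.2747]
tool_rot: [[0.005, -0.001, 1.0], [-1.0, 0.001, 0.005], [-0.001, -1.0, -0.001]]
ft_force: [-0.1, 1.1, -4.1]
grip_width: 0.0149
```

>>> {"op": "carry_out", "data": {
  "targets": [
    [[1,0,0,0,0,0,0],[1,0,0,0,0,0,0],[1,0,0,0,0,0,0]]
  ]
}}

```text
time_s: 11.38
position: [0.3801, -0.2945, 0.2754]
tool_rot: [[0.008, -0.0, 1.0], [-1.0, 0.001, 0.008], [-0.001, -1.0, -0.0]]
ft_force: [-0.1, 0.0, -4.6]
grip_width: 0.015
```

Run:
```python
from h import *
for n in('scene','side','wrist'): snap(n,n+'6')
a=cv2.imread('pics/scene6.png'); b=cv2.imread('pics/side6.png')
A=cv2.resize(a[180:310,130:270],None,fx=5.5,fy=4.5,interpolation=cv2.INTER_CUBIC)
B=cv2.resize(b[70:200,210:350],None,fx=4.5,fy=4.5,interpolation=cv2.INTER_CUBIC)
cv2.imwrite('pics/c6a.png',A);cv2.imwrite('pics/c6b.png',B);o=env.observe();print(o['position'],o['ft_force'],o['tool_rot'])
```

```text
[ 0.38018169 -0.29494219  0.27555928] [-0.18084559  0.18737344 -3.92888368] [[ 7.71732684e-03  1.92631109e-04  9.99970202e-01]
 [-9.99970216e-01 -1.01988943e-04  7.71734659e-03]
 [ 1.03472505e-04 -9.99999976e-01  1.91838290e-04]]
```

View pics/c6a.png

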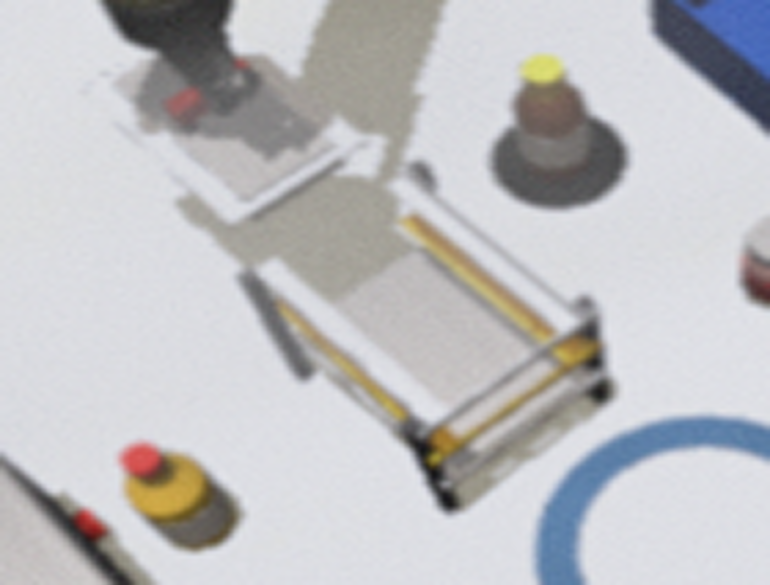

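View pics/c6b.png

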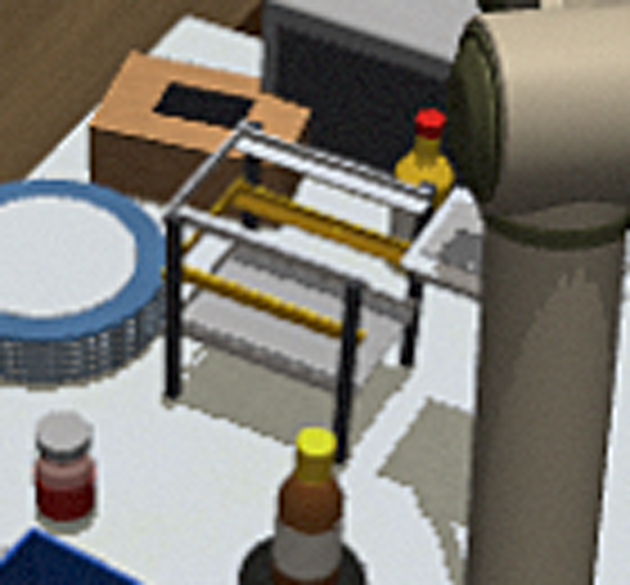

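View pics/wrist6.png

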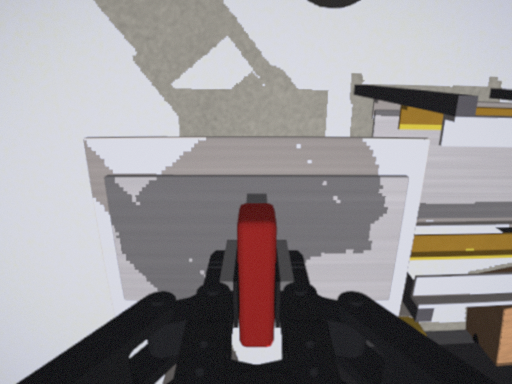

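The tray is held level in front of the rack. Next I'll overlay the fitted rack model on the three views to check the height and side position of the yellow rails.

```bash
cat > ov.py <<'E'
from h import *
import sys
def W(P,m):
    c,s=np.cos(P[3]),np.sin(P[3]); return np.array([P[0]+c*m[0]-s*m[1],P[1]+s*m[0]+c*m[1],P[2]+m[2]])
def overlay(tag,P,box,k,out):
    d=load(tag); x0,y0,x1,y1=box
    im=cv2.resize(cv2.cvtColor(d['img'],cv2.COLOR_RGB2BGR)[y0:y1,x0:x1],None,fx=k,fy=k,interpolation=cv2.INTER_CUBIC)
    def ln(a,b,c):
        q=[proj(d,W(P,a)*1+t*(W(P,b)-W(P,a))) for t in np.linspace(0,1,9)]
        q=[(((u-x0+.5)*k),((v-y0+.5)*k)) for u,v in q]
        cv2.polylines(im,[np.int32(q)],False,c,1,cv2.LINE_AA)
    Z=.114
    for s in(1,-1):
        ln((-.09,s*.047,Z),(.09,s*.047,Z),(0,0,255)); ln((-.09,s*.063,Z),(.09,s*.063,Z),(255,0,0)); ln((-.09,s*.063,Z+.01),(.09,s*.063,Z+.01),(0,160,0))
        ln((-.09,s*.047,Z),(-.09,s*.063,Z),(0,0,255))
        for x in(-.084,.084): ln((x,s*.072,0),(x,s*.072,.188),(255,0,255))
    cv2.imwrite(out,im)
if __name__=='__main__':
    P=[.5841,-.2957,.0188,np.radians(.35)]
    overlay('scene6',P,(165,210,250,300),8,'pics/o_s.png')
    overlay('side0',P,(240,90,320,180),6.5,'pics/o_d.png')
    overlay('wrist6',P,(340,60,512,340),3,'pics/o_w.png') if 0 else overlay('wrist6',P,(340,60,512,320),2.3,'pics/o_w.png')
E
python3 ov.py
```

```text
(no output)
```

View pics/o_s.png

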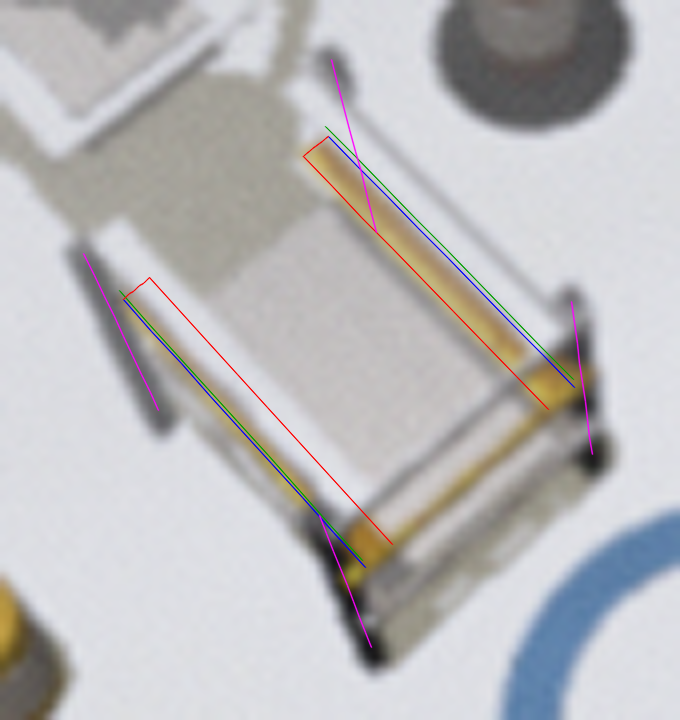

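View pics/o_d.png

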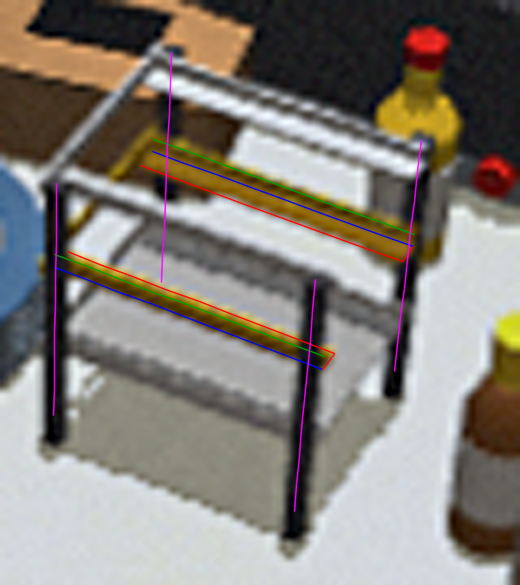

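View pics/o_w.png

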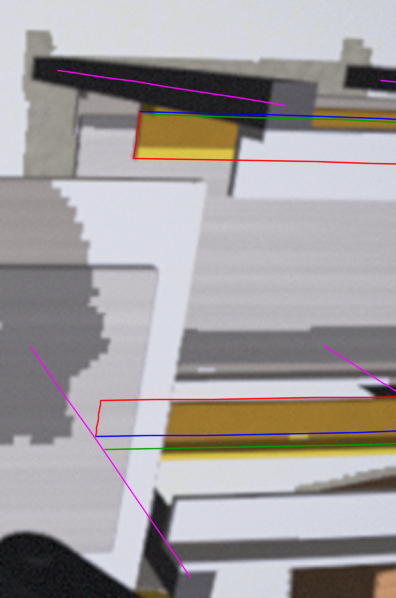

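```bash
cat > m3.py <<'E'
from m1 import *
from ov import W,overlay
w=load('wrist6')
WW=lambda u,v:(w,340+u/2.3-.5,60+v/2.3-.5)
S6=lambda u,v:(s,165+u/8-.5,210+v/8-.5); D6=lambda u,v:(d,240+u/6.5-.5,90+v/6.5-.5)
Z=.114
pts=[((-X,Y,T),SR(308,122)),((-X,-Y,T),SR(137,252)),((X,Y,T),SR(475,292)),((X,-Y,T),SR(303,437)),
    ((-X,-Y,T),DR(345,125)),((-X,Y,T),DR(270,220)),((X,Y,T),DR(85,150)),((X,-Y,T),DR(160,62)),
 ((-.09,.047,Z),WW(135,159)),((-.09,.047,Z),S6(305,157)),((-X,Y,T),WW(292,102))]
lines=[((-.09,-.047,Z),(.09,-.047,Z),WW(200,403)),((-.09,-.047,Z),(.09,-.047,Z),WW(390,400)),((-.09,-.047,Z),(.09,-.047,Z),D6(250,203)),((-.09,.047,Z),(.09,.047,Z),WW(230,160)),((-.09,-.063,Z+.01),(.09,-.063,Z+.01),WW(300,447))]
def f(p):
    r=[]
    for m,(D,u,v) in pts: r+=list(proj(D,W(p,m))-[u,v])
    for a,b,(D,u,v) in lines:
        A,B=proj(D,W(p,a)),proj(D,W(p,b));n=(B-A)/np.linalg.norm(B-A); q=np.array([u,v])-A; r.append(n[0]*q[1]-n[1]*q[0])
    return np.array(r)
o=least_squares(f,[.584,-.2957,.0188,0],loss='soft_l1'); print(o.x[:3],np.degrees(o.x[3])); print(f(o.x).round(1))
overlay('wrist6',o.x,(340,60,512,320),2.3,'pics/o_w2.png')
# tray: handle position in wrist: lid corners
E
python3 m3.py
```

```text
[ 0.5837 -0.2958  0.0207] -0.11904735361785955
[ 0.4 -0.1  0.3  0.2 -0.2 -0.5 -0.7 -0.4 -0.  -0.8 -0.3 -0.2  0.2  0.1
  1.9 -0.9  0.6 -0.7 -0.2 -0.4 -0.2  0.9  1.1  0.5  0.1 -0.4 -0.1]
```

View pics/o_w2.png

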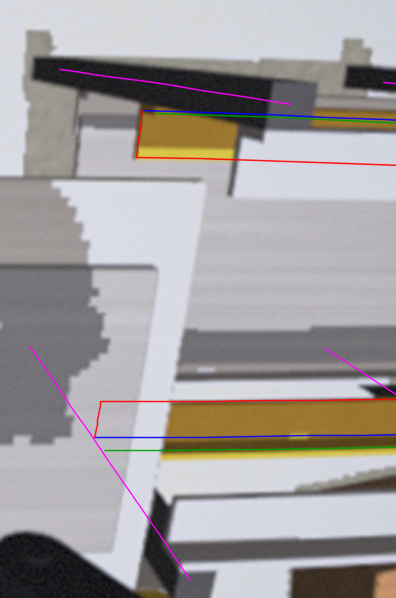

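Run:
```python
from h import *
w=load('wrist6')
for u,v in((87,137.5),(256,137),(427,137),(107,176),(407,176),(123,300),(391,300)): print(u,v,atz(w,u,v,.2338).round(4))
for u in (238,276): print(atz(w,u,206,.2876),atz(w,u,345,.2876))
```

```text
87 137.5 [ 0.2944 -0.2401  0.2338]
256 137 [ 0.3797 -0.2397  0.2338]
427 137 [ 0.4659 -0.2385  0.2338]
107 176 [ 0.3021 -0.2604  0.2338]
407 176 [ 0.4586 -0.2591  0.2338]
123 300 [ 0.3002 -0.3384  0.2338]
391 300 [ 0.4619 -0.3371  0.2338]
[ 0.37346403 -0.2547037   0.2876    ] [ 0.37267179 -0.31848344  0.2876    ]
[ 0.38693261 -0.25459745  0.2876    ] [ 0.38881705 -0.31835587  0.2876    ]
```

Run:
```python
from h import *
from scipy.optimize import least_squares
w=load('wrist6'); print('cam',ray(w,256,192))
a=cv2.imread('pics/wrist6.png'); cv2.imwrite('pics/w6z.png',cv2.resize(a[120:384,60:450],None,fx=2,fy=2,interpolation=cv2.INTER_CUBIC))
for tp in ([.380,-.295,.2755-.0457],[.538,.134,.232-.0457]):
    pass
# predicted from centred tray
for nm,p in (('rim+y L',(-.088,.057,.004)),('rim R',(.088,.057,.004)),('rimbot',(.088,.057,0)),('barTop +y',(-.008,.032,.05)),('barTop +y',(.008,.032,.05)),('barTop -y',(-.008,-.032,.05)),('bar -y',(.008,-.032,.05)),('barbot+y',(0,.032,.026))):
    print(nm,proj(w,np.array([.380,-.295,.2298])+p))
```

```text
cam (array([ 0.37963816, -0.21054653,  0.39654462]), array([ 0.00143795, -0.33579703, -0.94193327]))
rim+y L [ 81.91306694 133.43615353]
rim R [431.06835326 136.15939582]
rimbot [427.26977759 134.77105392]
barTop +y [235.49112437 218.34909014]
barTop +y [277.03548731 218.65026695]
barTop -y [237.64507803 346.30839217]
bar -y [272.7086214  346.53348616]
barbot+y [256.28661298 196.7371234 ]
```

View pics/w6z.png

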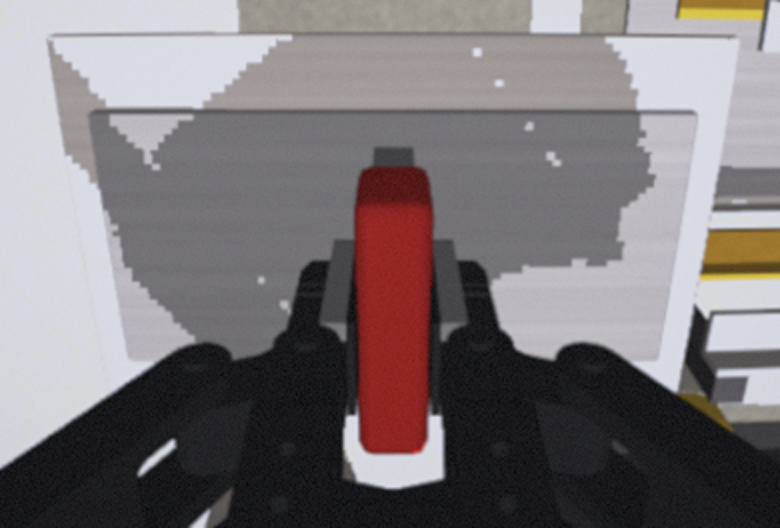

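>>> {"op": "carry_out", "data": {
  "targets": [
    [[1,0,0,-15,0,0,-0.4],[1,0,0,-35,0,0,-0.4],[1,0,0,-57,0,0,-0.4],[1,0,0,-74,0,0,-0.4],[1,0,0,-82,0,0,-0.4],[1,0,0,-83,0,0,-0.4],[1,0,0,-83,0,0,-0.4],[1,8,0,-83,0,0,-0.4],[1,20,0,-83,0,0,-0.4],[1,33,0,-83,0,0,-0.4],[1,43,0,-83,0,0,-0.4],[1,48,0,-83,0,0,-0.4],[1,50,0,-83,0,0,-0.4],[1,50,0,-83,0,0,-0.4]]
  ]
}}

```text
time_s: 12.7
position: [0.4305, -0.2958, 0.1923]
tool_rot: [[0.0, -0.0, 1.0], [-1.0, -0.0, 0.0], [0.0, -1.0, -0.0]]
ft_force: [0.4, 0.4, -4.1]
grip_width: 0.0151
```

Run:
```python
from h import *
for n in('scene','side','wrist'): snap(n,n+'7')
a=cv2.imread('pics/scene7.png'); b=cv2.imread('pics/side7.png')
A=cv2.resize(a[190:300,150:250],None,fx=4.5,fy=4.5,interpolation=cv2.INTER_CUBIC)
B=cv2.resize(b[80:190,240:310],None,fx=4.5,fy=4.5,interpolation=cv2.INTER_CUBIC)
cv2.imwrite('pics/c7.png',np.hstack([A,B]));o=env.observe();print(o['position'],o['ft_force'])
```

```text
[ 0.42970293 -0.29585431  0.19234821] [-1.40508341 -0.0202672  -4.97464833]
```

View pics/c7.png

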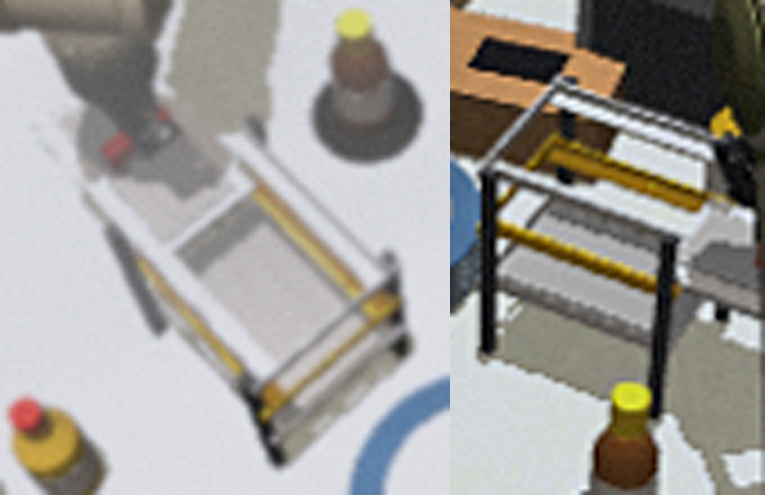

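View pics/wrist7.png

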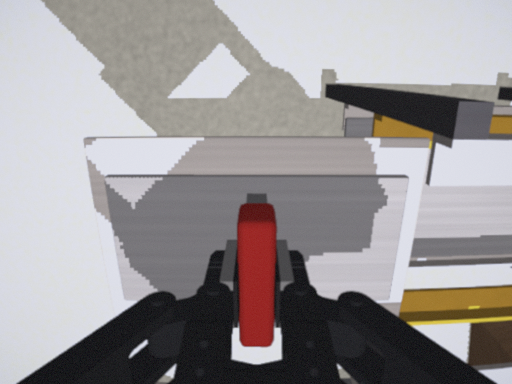

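The tray is entering between the middle and top pairs, centred. I'll insert further, then lower it gently onto the rails.

>>> {"op": "carry_out", "data": {
  "targets": [
    [[1,8,0,0,0,0,0],[1,20,0,0,0,0,0],[1,34,0,0,0,0,0],[1,48,0,0,0,0,0],[1,62,0,0,0,0,0],[1,76,0,0,0,0,0],[1,90,0,0,0,0,0],[1,100,0,0,0,0,0],[1,105,0,0,0,0,0],[1,105,0,-3,0,0,0],[1,105,0,-5,0,0,0],[1,105,0,-7,0,0,0],[1,105,0,-8,0,0,0],[1,105,0,-8,0,0,0]]
  ]
}}

```text
time_s: 14.02
position: [0.5346, -0.2959, 0.1841]
tool_rot: [[-0.001, -0.001, 1.0], [-1.0, 0.0, -0.001], [-0.0, -1.0, -0.001]]
ft_force: [0.8, -0.3, -3.6]
grip_width: 0.0145
```

Run:
```python
from h import *
for n in('scene','side','wrist'): snap(n,n+'8')
a=cv2.imread('pics/scene8.png'); b=cv2.imread('pics/side8.png')
A=cv2.resize(a[190:300,150:250],None,fx=4.5,fy=4.5,interpolation=cv2.INTER_CUBIC)
B=cv2.resize(b[80:190,240:310],None,fx=4.5,fy=4.5,interpolation=cv2.INTER_CUBIC)
cv2.imwrite('pics/c8.png',np.hstack([A,B]));o=env.observe();print(o['position'],o['ft_force'])
```

```text
[ 0.53489737 -0.29598524  0.18450481] [-0.53431838  0.87392335 -3.68932821]
```

View pics/c8.png

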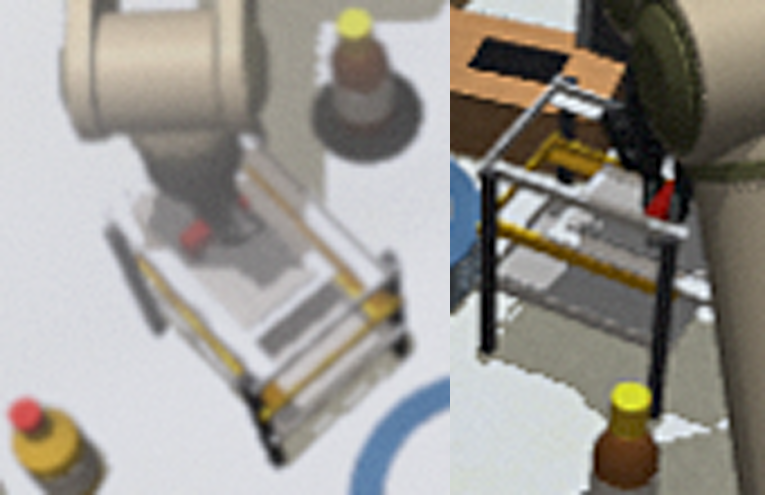

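View pics/wrist8.png

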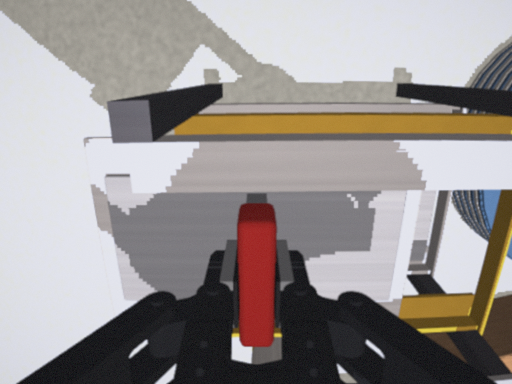

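>>> {"op": "carry_out", "data": {
  "targets": [
    [[1,0,0,-1,0,0,0],[1,0,0,-2,0,0,0],[1,0,0,-3,0,0,0],[1,0,0,-3,0,0,0],[1,0,0,-3,0,0,0]]
  ]
}}

```text
time_s: 14.58
position: [0.535, -0.296, 0.1824]
tool_rot: [[-0.0, 0.001, 1.0], [-1.0, -0.001, -0.0], [0.001, -1.0, 0.001]]
ft_force: [-3.8, 1.9, 6.7]
grip_width: 0.0146
```

>>> {"op": "carry_out", "data": {
  "targets": [
    [[1,0,0,1.5,0,0,0],[1,5,0,1.5,0,0,0],[1,12,0,1.5,0,0,0],[1,20,0,1.5,0,0,0],[1,28,0,1.5,0,0,0],[1,36,0,1.5,0,0,0],[1,42,0,1.5,0,0,0],[1,46,0,1.5,0,0,0],[1,48,0,1.5,0,0,0],[1,49,0,1.5,0,0,0],[1,49,0,1.5,0,0,0]]
  ]
}}

```text
time_s: 15.5
position: [0.5841, -0.2958, 0.1827]
tool_rot: [[-0.0, -0.0, 1.0], [-1.0, 0.0, -0.0], [-0.0, -1.0, -0.0]]
ft_force: [-0.3, 0.5, -3.9]
grip_width: 0.0148
```

Nearly home and just clear of the rails. I'll go on in 1 mm steps to the stop.

>>> {"op": "carry_out", "data": {
  "targets": [
    [[1,0,0,-1,0,0,0],[1,1,0,-1,0,0,0],[1,2,0,-1,0,0,0],[1,3,0,-1,0,0,0],[1,4,0,-1,0,0,0],[1,4,0,-1,0,0,0]]
  ]
}}

```text
time_s: 16.0
position: [0.5871, -0.2963, 0.1824]
tool_rot: [[-0.001, -0.002, 1.0], [-1.0, -0.001, -0.001], [0.001, -1.0, -0.002]]
ft_force: [-9.8, -1.2, 4.5]
grip_width: 0.0149
```

>>> {"op": "carry_out", "data": {
  "targets": [
    [[1,1,0,0,0,0,0],[1,1,0,0,0,0,0],[1,2,0,0,0,0,0],[1,2,0,0,0,0,0]]
  ]
}}

```text
time_s: 16.33
position: [0.5875, -0.2967, 0.1826]
tool_rot: [[-0.001, -0.006, 1.0], [-1.0, -0.001, -0.001], [0.001, -1.0, -0.006]]
ft_force: [-19.2, -1.7, 6.8]
grip_width: 0.0151
```

Run:
```python
from h import *
for n in('scene','side','wrist'): snap(n,n+'9')
a=cv2.imread('pics/scene9.png'); b=cv2.imread('pics/side9.png')
A=cv2.resize(a[190:300,150:250],None,fx=4.5,fy=4.5,interpolation=cv2.INTER_CUBIC)
B=cv2.resize(b[80:190,240:310],None,fx=4.5,fy=4.5,interpolation=cv2.INTER_CUBIC)
cv2.imwrite('pics/c9.png',np.hstack([A,B]));o=env.observe();print(o['position'],o['ft_force'])
```

```text
[ 0.58747477 -0.29669164  0.18259756] [-18.64193506  -1.07237397   7.37493523]
```

View pics/c9.png

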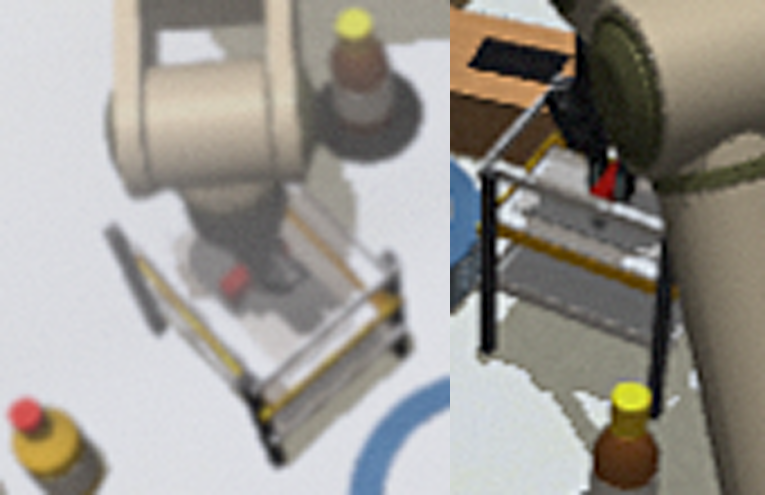

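View pics/wrist9.png

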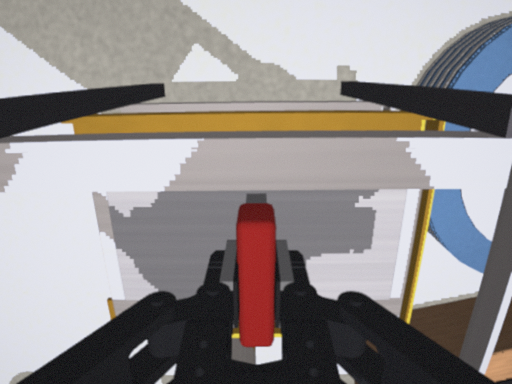

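>>> {"op": "carry_out", "data": {
  "targets": [
    [[1,-2,0,0,0,0,0],[1,-2,0,0,0,0,0],[0.75,-2,0,0,0,0,0],[0.6,-2,0,0,0,0,0],[0.5,-2,0,0,0,0,0],[0.5,-2,0,0,0,0,0],[0.5,-2,0,0,0,0,0],[0.5,-2,0,0,0,0,0]]
  ]
}}

```text
time_s: 17.15
position: [0.5882, -0.2958, 0.1818]
tool_rot: [[-0.0, 0.0, 1.0], [-1.0, -0.0, -0.0], [0.0, -1.0, 0.0]]
ft_force: [-0.1, -0.3, -0.3]
grip_width: 0.0429
```

Released with no force. I'll lift straight out and look.

>>> {"op": "carry_out", "data": {
  "targets": [
    [[0.5,0,0,8,0,0,0],[0.5,0,0,25,0,0,0],[0.5,0,0,50,0,0,0],[0.5,0,0,80,0,0,0],[0.5,0,0,110,0,0,0],[0.5,-10,0,135,0,0,0],[0.5,-30,0,150,0,0,0],[0.5,-60,0,155,0,0,0],[0.5,-95,0,155,0,0,0],[0.5,-130,0,155,0,0,0],[0.5,-160,0,155,0,0,0],[0.5,-180,0,155,0,0,0],[0.5,-180,0,155,0,0,0]]
  ]
}}

```text
time_s: 18.23
position: [0.4053, -0.2957, 0.3384]
tool_rot: [[-0.003, 0.001, 1.0], [-1.0, -0.002, -0.003], [0.002, -1.0, 0.001]]
ft_force: [0.2, -0.5, 1.1]
grip_width: 0.0423
```

Run:
```python
from h import *
for n in('scene','side','wrist'): snap(n,n+'10')
a=cv2.imread('pics/scene10.png'); b=cv2.imread('pics/side10.png')
A=cv2.resize(a[190:300,150:250],None,fx=4,fy=4,interpolation=cv2.INTER_CUBIC)
B=cv2.resize(b[80:190,230:325],None,fx=4,fy=4,interpolation=cv2.INTER_CUBIC)
cv2.imwrite('pics/c10.png',np.hstack([A,B]));o=env.observe();print(o['position'],o['ft_force'])
```

```text
[ 0.40839962 -0.29599291  0.33739416] [ 0.18064339 -0.33931568  0.61842031]
```

View pics/c10.png

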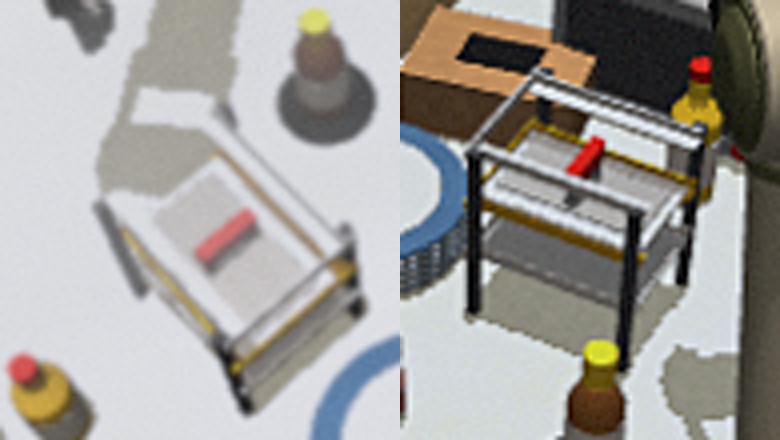

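View pics/wrist10.png

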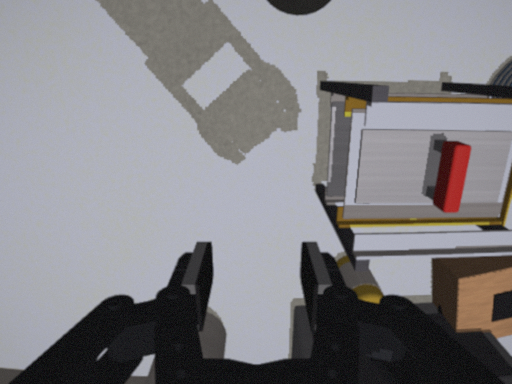

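View pics/side10.png

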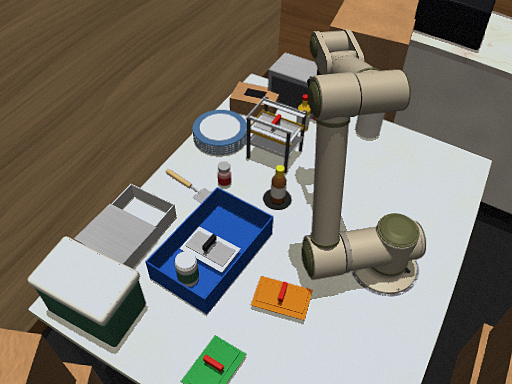

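Tray home and level between the yellow rails, with the bottle upright on the mat. I'll run a last numeric check on the handle and bottle.

Run:
```python
from h import *
s=load('scene10');d=load('side10')
def c(D,box):
    h=cv2.cvtColor(D['img'],cv2.COLOR_RGB2HSV); m=cv2.inRange(h,(0,90,80),(8,255,255))|cv2.inRange(h,(172,90,80),(180,255,255)); x0,y0,x1,y1=box
    v,u=np.nonzero(m[y0:y1,x0:x1]); return D,u.mean()+x0,v.mean()+y0
a=c(s,(195,238,217,260));b=c(d,(270,112,284,127)); print(a[1:],b[1:],tri(a,b))
w=load('wrist10')
h=[(w,452,177)]
p,_=tri(a,b,(w,452,177)); print(p)
for x,y in ((-.0,.032),(0,-.032)): print([proj(D,[.5877+x,-.2958+y,.1847]).round(1) for D in(s,d,w)])
```

```text
(np.float64(206.0), np.float64(248.4)) (np.float64(275.9591836734694), np.float64(118.83673469387755)) (array([ 0.58739034, -0.29917317,  0.18079382]), [np.float64(0.2), np.float64(0.2)])
[ 0.58675946 -0.29858442  0.17985327]
[array([213.4, 241.9]), array([271.6, 123.2]), array([464.4, 141.5])]
[array([199.7, 253. ]), array([279.3, 114. ]), array([451. , 210.1])]
```

```bash
python3 -c "
from h import *
print(env.close_job())"
```

```text
the job is handed in; nothing more can be done
None
```

The job is handed in, at about 18.5 s on the robot's clock. I stood the sauce bottle upright in the middle of the black mat first. Then I lifted the red-handled tray out of the tub and slid it from the front onto the yellow middle rails until it met the stop bar.

**Tray:** Its travel ended at TCP x 0.5875, against an expected home of about 0.588. The push reading there was 19 N, and I eased it off before letting go. After release the force read about zero. The last pictures show the tray level between the yellow rails.

**Handle check:** My last measurement puts the handle at about (0.587, -0.298, 0.18). That is about 3 mm off in y and 7 mm high against the model. I put the height down to the colour centre sitting on the bar's top face. The wrist touched down 2 mm higher than I had computed, which is within measuring error.

**Bottle and the rest:** The bottle is upright and close to the mat's centre. The other items I could see in the final side view look unmoved. The gripper is open and clear of everything.

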